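# Hook and lock the front rail of the can rack

### The job

Fit the loose blue rail across the front of the small metal can rack: hook the tabs at its two ends into the top slots of the two front posts, then push the rail straight down by feel until both spring latches have snapped over the tabs and it sits fully home, and let go of it. Push gently and stop as soon as it bottoms out, so that rail and rack are never forced hard (stay below about 25 N), and leave the cans, the lids and the spare bar where they are.

Things in the scene. Friction and masses are not known exactly. Their poses are not given: they have to be found in the camera images.
- rail: loose blue rail, 0.3 to 0.5 kg: bar 230 mm long (its y), 18 mm thick (x -9 to +9), 40 mm tall (z 0 to 40), upright on the table. Origin under the bar's middle. At y = +100 and -100 mm a steel hook tab, 6 mm wide, stands out of its +x face: a neck (z 30 to 38) and from its end a lip hanging down (z 4 to 38 mm). Grasp the bar's middle from above, across its thickness.
- tab_left (a point): middle of the bottom of the lip at the rail's +y end: x 17.5, y 100, z 4 mm in the rail's frame. The lip spans x 14.5 to 20.5 mm (5.5 mm gap to the bar); a ramp on its far side swells to x = 26 mm at z = 25 mm
- tab_right (a point): the same point of the lip at the rail's -y end: x 17.5, y -100, z 4 mm in the rail's frame
- rack: grey metal rack fixed to the table. Origin on the table below the middle of its front face; +x points into the rack: the rail goes in along +x, axes parallel. Two hollow front posts, 30 mm wide, 34 deep, 160 tall, at y = +100 and -100 mm, free space between; front faces at x = 0. At x 122 to 170 mm a second blue rail is fitted; rear posts 160 tall. Base plate 8 mm thick.
- slot_left (a point): centre of the open top slot in the front face of the +y front post: x 0, y 100, z 129 mm in the rack's frame. Slot 10 mm wide, z 104 to 154 mm, wall 4 mm thick (dark marks lower down are not open). The tabs go through with the rail's origin 113 mm (+-2) above the table, until the bar meets the front faces (rail's origin at rack x = -9 mm)
- slot_right (a point): the same slot of the -y front post: x 0, y -100, z 129 mm. Once in, the rail is pushed down, lips behind the walls (1.5 mm play). Ramps push sprung latches back (roughly 5 to 15 N down for 15 to 20 mm), they snap over, and 3 mm lower is a hard stop. Its height differs from rack to rack: home, the rail's origin is 75 to 89 mm above the table; the poses do not tell it, feel for it
- latch_left (a joint): orange sprung latch in the post at the rack's y = +100 mm; 0 = out (free, or snapped over the tab), grows to some 3 to 5.5 mm (0.003 to 0.0055 m) as the ramp pushes it back, and springs back to 0 when the tab has passed
- latch_right (a joint): the same latch in the post at the rack's y = -100 mm
- can_0: gold bowl-shaped food can, 78 mm across the rim, 45 mm tall; origin under its centre. Bystander, loose on the table
- can_1: gold bowl-shaped food can, 78 mm across the rim, 45 mm tall; origin under its centre. Bystander, loose on the table
- can_2: gold bowl-shaped food can, 78 mm across the rim, 45 mm tall; origin under its centre. Bystander, loose on the table
- rack_can_0: gold bowl-shaped food can, 78 mm across the rim, 45 mm tall; origin under its centre. Bystander, standing on the rack's base plate behind the front posts
- rack_can_1: gold bowl-shaped food can, 78 mm across the rim, 45 mm tall; origin under its centre. Bystander, standing on the rack's base plate behind the front posts
- lids: low stack of gold can lids, 78 mm across, 30 mm tall; origin under its centre. Bystander
- spare_bar: plain dark steel bar without tabs, 150 x 18 x 20 mm, long axis y; origin under its centre. Bystander
Not all that is in view belongs to the job. Several things have the shape of the rail; the one meant has the colours described above.

How it is judged:
By the outcome, as a careful person would: the job done as asked, in the order asked, and still so for the second after the job is handed in, with the robot touching nothing.
It also fails if it takes over 54 s, if anything falls off the work surface, if the arm or the gripper's body presses on something with over 40 N, if the wrist force passes 120 N, or if a joint passes its speed limit or range.

### The arm

A 7-joint arm with a two-finger parallel gripper is mounted at the origin on the work surface. World frame = base frame: x ahead of the robot, y to its left, z up, the work surface at z = 0. Lengths are in m, angles in rad, forces in N, time in s.
With the tool pointing down it reaches from about 0.4 to 0.9 m from the base axis. Payload 5.5 kg.
Tool frame: the origin (TCP) lies where the fingers leave the gripper's body, on its centre line; the fingertips stand 66 mm ahead of it and the grasp point (between the pads) lies manip.grip_depth ahead of it (manip.grip_depth is the distance from the TCP to the grasp point, in m); z points along the fingers, y is the line along which they close (so a half turn about z gives the same grasp; the last joint's range is limited). The gripper opens to 92 mm and grips with 3 to 60 N. Pads are 19 mm wide; open, the fingers measure 130 mm over their backs; the gripper's body (75 mm by 190 mm) begins 47 mm behind the grasp point.
Start: joints at [-0.964, 0.501, -0.427, 1.55, 0.221, 1.138, -0.21], TCP at [0.219, 0.612, 0.292] pointing down, gripper open.
Joint ranges: [-2.88, 2.88], [-0.31, 2.03], [-1.54, 1.56], [0.2, 2.42], [-1.41, 4.55], [0.19, 2.02], [-2.57, 2.57]. Speed limits (rad/s): [2.57, 2.57, 3.14, 3.14, 3.14, 3.14, 3.14].

### API

Orientations are given as a rotation vector (axis times angle).
In Python, from bench import telemetry, viewer, order, manip gives the robot as it stands.
- The arm moves only by the tool drive_tool, never from a script. Its argument "moves" is a list that holds one entry, the list of rows, each a list of 4 numbers: the shift along the tool's x, y, z in cm, then the turn about the tool's z in degrees. In form: [[[tx, ty, tz, spin], ...]]. A call has 1 to 8 rows; each row shifts and turns the commanded pose from where the row before left it, along the tool's axes as they then stand; what a row does not reach is not made up. A row lasts 1/8 s, in which the tool goes at most 62.5 mm and 10.7 degrees, less where a joint would pass 70% of its speed; a pose out of reach is approached as far as the arm can. A call with a gripper value outside its range is refused whole. "fingers" is the closure, from -1 (fully open) to 1 (shut), set as the call begins (left out, the last holds). The fingers move at their own pace and stop on an object; "squeeze" is the grip in N (left out, the last holds). Time passes only in rows, so rows that do not move let the fingers close. It gives the time, the measured TCP pose, the force, the opening and the grip force at its end, in the units of the state.
- telemetry.observe(): the state, without advancing time (a new reading comes with each control period).
- viewer.capture(name): name is "scene" or "top" or "wrist"; returns a dict with "frame" (400x640x3 uint8, red, green, blue), "mtx" (3x3 intrinsics, pixels), "extrinsics" (4x4, takes a point from world to camera coordinates). Camera axes: x right, y down, z forward; pixel columns grow to the right and rows downward; lengths in m; the calibration is good to about 2 mm. A picture is of the moment at which its call begins. There is no depth.
- order.close_job(): hands the job in; it is judged then, once.
The state is a dict: "t": time; "qpos": joint angles; "dq": joint speeds; "joint_efforts": joint torques, N m; "tool_pos": TCP position; "ee_rot": TCP orientation; "force": force on the tool from outside, world axes, zero at the start; "wrist_torque": the same for the moment, N m; "finger_gap": finger opening in m; "grasp_force": force on a finger pad.
Only numpy, scipy, OpenCV 4.12 (cv2) and the standard library are available. Lean on these libraries where they do the work, as an engineer would, in place of code of your own. Each camera call takes 0.05 s, during which the arm holds its last target. There are 200 camera calls.

## Working session

There is one attempt and no reset: what is moved stays moved. The work goes in short steps, Python scripts to look and compute and a tool call to move; the robot and the scene stay as the last step left them, time stands still between calls to the robot, and variables do not carry over. Pictures are saved under pics/ and viewed, at most 10 in all, crops included, and the job is handed in when it is done.

Besides the shell and the picture viewer there is one more tool, called after "Emit:" by a JSON object that holds its "api" and its "payload". drive_tool: Moves the arm, as the interface text tells. Its arguments: {"type":"object","properties":{"moves":{"type":"array","items":{"type":"array","items":{"type":"array","items":{"type":"number"}}}},"fingers":{"type":"number"},"squeeze":{"type":"number"}},"required":["moves"]}

```bash
mkdir -p pics; python3 - <<'E'
from bench import telemetry, viewer, order, manip
import cv2,numpy as np
print(telemetry.observe(), manip.grip_depth)
for n in ("scene","top"):
    c=viewer.capture(n); cv2.imwrite(f"pics/{n}0.png",c["frame"][:,:,::-1]); np.savez(f"{n}0.npz",**c)
    print(n,c["mtx"].tolist(),c["extrinsics"].round(4).tolist())
E
```

```text
{'t': 0.0, 'qpos': array([-0.96379881,  0.50185185, -0.42677304,  1.55147218,  0.22084852,
        1.13832423, -0.21029538]), 'dq': array([ 0.0011924 , -0.00071416,  0.00113385, -0.00055843,  0.00122199,
        0.00027058,  0.00155746]), 'joint_efforts': array([ 5.08501362e-04, -5.66599131e+01, -5.81618607e+00, -2.79115158e+01,
       -6.87030307e-02,  3.10971926e-02,  1.85500180e-04]), 'tool_pos': array([0.21896157, 0.61138198, 0.29116492]), 'ee_rot': array([-5.37214616e-01, -3.09496488e+00,  3.07634007e-03]), 'force': array([-0.0955499 , -0.40282979,  0.31967176]), 'wrist_torque': array([ 0.00858734, -0.01910552, -0.02258208]), 'grasp_force': 0.0, 'finger_gap': 0.09179704754604806} 0.0467
scene [[393.6591559887199, 0.0, 316.4656835877719], [0.0, 393.6591559887199, 195.96427131608894], [0.0, 0.0, 1.0]] [[-0.4169, 0.9089, -0.0019, 0.2115], [0.667, 0.3046, -0.6799, -0.2684], [-0.6174, -0.2847, -0.7333, 1.4829], [0.0, 0.0, 0.0, 1.0]]
top [[379.1496491454058, 0.0, 317.0145155599343], [0.0, 379.1496491454058, 193.49375191484864], [0.0, 0.0, 1.0]] [[0.0106, -0.9999, -0.0005, -0.034], [-0.999, -0.0106, -0.0426, 0.5163], [0.0425, 0.0009, -0.9991, 1.3677], [0.0, 0.0, 0.0, 1.0]]
```

View pics/scene0.png

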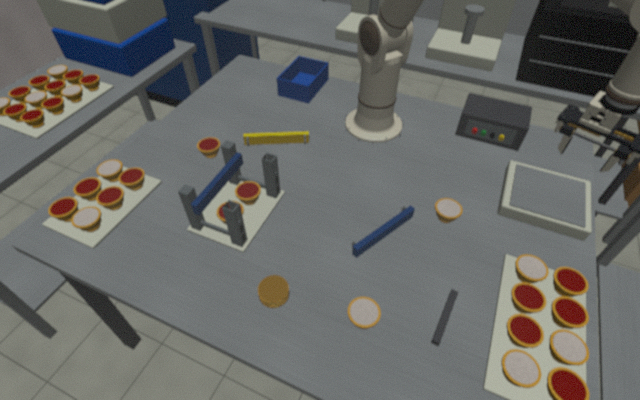

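View pics/top0.png

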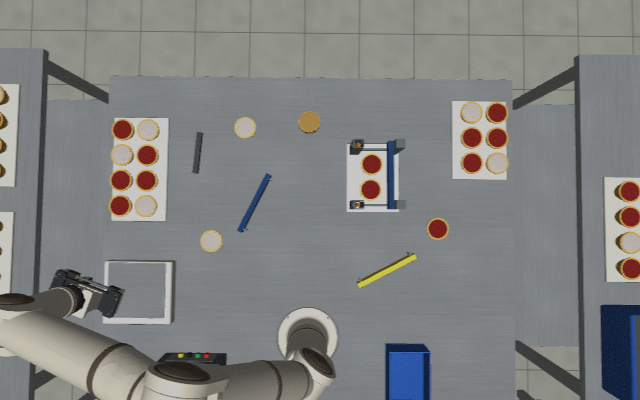

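Top view: the rack (px 347–405, 138–212) opens to the left, with front posts at about (357,145) and (357,204) and the fitted rail at column 392. The loose blue rail runs from (243,231) to (268,175). I'll zoom in on both.

```bash
python3 - <<'E'
import cv2,numpy as np
f=np.load("top0.npz")["frame"][:,:,::-1]; s=np.load("scene0.npz")["frame"][:,:,::-1]
a=cv2.resize(f[165:240,225:285],None,fx=5,fy=5,interpolation=cv2.INTER_CUBIC)
b=cv2.resize(f[133:218,340:410],None,fx=5,fy=5,interpolation=cv2.INTER_CUBIC)
o=np.zeros((430,660,3),np.uint8); o[:375,:300]=a; o[:425,305:655]=b
cv2.imwrite("pics/z1.png",o)
E
```

```text
(no output)
```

View pics/z1.png

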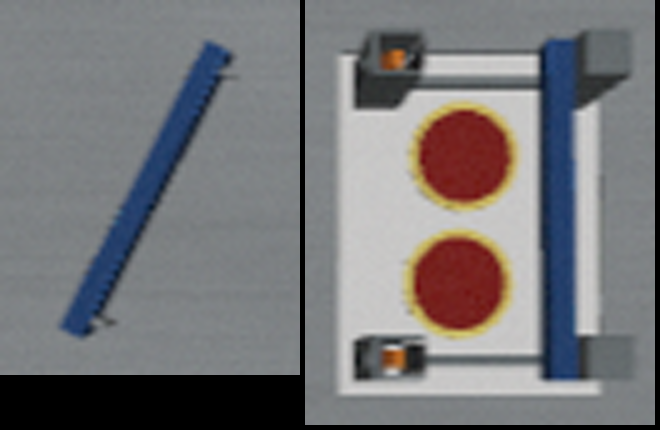

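Both tabs point to the image right, away from the robot's left, matching the rack's +x direction. So the rail needs a turn of about 27°. Next I'll measure both.

```bash
cat > h.py <<'E'
import cv2,numpy as np
from scipy.spatial.transform import Rotation as R
def plane(c,uv,z):
    uv=np.atleast_2d(np.float64(uv)); E=c["extrinsics"]; Rm,t=E[:3,:3],E[:3,3]
    d=np.c_[uv,np.ones(len(uv))]@np.linalg.inv(c["mtx"]).T@Rm
    o=-Rm.T@t
    return o+d*((z-o[2])/d[:,2])[:,None]
def proj(c,p):
    q=np.atleast_2d(p)@c["extrinsics"][:3,:3].T+c["extrinsics"][:3,3]; q=q@c["mtx"].T
    return q[:,:2]/q[:,2:]
def blue(c):
    h=cv2.cvtColor(c["frame"],cv2.COLOR_RGB2HSV)
    return cv2.inRange(h,(105,110,50),(125,255,255))
def rects(m,amin=100):
    cs,_=cv2.findContours(m,cv2.RETR_EXTERNAL,cv2.CHAIN_APPROX_NONE)
    return [cv2.minAreaRect(k) for k in cs if cv2.contourArea(k)>amin]
E
python3 - <<'E'
from h import *
c=np.load("top0.npz")
for r in rects(blue(c)):
    z=.04 if r[0][0]<300 else .12
    b=cv2.boxPoints(r); w=plane(c,b,z); print(r, plane(c,[r[0]],z).round(4)); print(w.round(4).tolist())
h=cv2.cvtColor(c["frame"],cv2.COLOR_RGB2HSV)
m=cv2.inRange(h,(5,150,120),(20,255,255)); m[:,:345]=0;m[:,370:]=0;m[:138]=0;m[215:]=0
n,_,st,ce=cv2.connectedComponentsWithStats(m); print(st,ce)
print(plane(c,ce[1:],.15))
# dark post tops, corners read by eye: upper, lower
P=np.array([[353,140],[364.5,140],[364,148],[351.5,148],[351,201],[364.5,200.5],[364,208.5],[350.5,208.5]])
print(plane(c,P,.16).round(4))
E
```

```text
((408.0, 371.4999694824219), (43.99999237060547, 54.99999237060547), 0.0) [[-0.0696 -0.3334  0.12  ]]
[[-0.1587, -0.2615, 0.12], [0.0184, -0.261, 0.12], [0.02, -0.4058, 0.12], [-0.1572, -0.4054, 0.12]]
((620.0, 352.0), (94.0, 38.0), 90.0) [[ 8.0000e-04 -1.0304e+00  1.2000e-01]]
[[0.153, -0.9712, 0.12], [0.1543, -1.0968, 0.12], [-0.1498, -1.089, 0.12], [-0.1511, -0.9648, 0.12]]
((253.7656707763672, 202.62234497070312), (5.23409366607666, 63.9779052734375), 27.21611213684082) [[0.4805 0.196  0.04  ]]
[[0.3833, 0.2545, 0.04], [0.5867, 0.154, 0.04], [0.5783, 0.1373, 0.04], [0.375, 0.2378, 0.04]]
((390.4834899902344, 174.50863647460938), (67.0906753540039, 6.149145603179932), 89.04515838623047) [[ 0.5783 -0.2744  0.12  ]]
[[0.6913, -0.2619, 0.12], [0.6919, -0.2826, 0.12], [0.4662, -0.2868, 0.12], [0.4656, -0.2663, 0.12]]
[[     0      0    640    400 255949]
 [   356    143      4      4     12]
 [   369    155      1      1      1]
 [   365    157      1      1      1]
 [   367    156      1      1      1]
 [   364    159      1      1      1]
 [   363    161      1      2      2]
 [   3
[... 1116 characters left out ...]
6  0.15      ]
 [ 0.61734329 -0.17837903  0.15      ]
 [ 0.60087479 -0.17846829  0.15      ]
 [ 0.5894269  -0.18508516  0.15      ]
 [ 0.58295343 -0.19494873  0.15      ]
 [ 0.54935313 -0.18529337  0.15      ]
 [ 0.55670948 -0.19834992  0.15      ]
 [ 0.53515141 -0.17555318  0.15      ]
 [ 0.51387759 -0.17676052  0.15      ]
 [ 0.5041216  -0.18226055  0.15      ]
 [ 0.50092093 -0.18881247  0.15      ]
 [ 0.49773826 -0.19699632  0.15      ]
 [ 0.47776013 -0.16117842  0.15      ]]
[[ 0.6862 -0.1442  0.16  ]
 [ 0.6866 -0.1817  0.16  ]
 [ 0.6603 -0.1802  0.16  ]
 [ 0.6599 -0.1395  0.16  ]
 [ 0.4871 -0.139   0.16  ]
 [ 0.4892 -0.1827  0.16  ]
 [ 0.4633 -0.1812  0.16  ]
 [ 0.4628 -0.1375  0.16  ]]
```

```bash
cat >> h.py <<'E'
def togo(s,tgt,ydir=None):
    """shift in tool axes cm to reach tgt (TCP), spin deg so tool y is parallel to ydir (world yaw, rad)"""
    M=R.from_rotvec(s["ee_rot"]).as_matrix()
    d=M.T@(np.array(tgt)-s["tool_pos"])*100
    sp=None
    if ydir is not None:
        v=M.T@np.array([np.cos(ydir),np.sin(ydir),0]); sp=np.degrees(np.arctan2(-v[0],v[1])); sp=(sp+90)%180-90
    return d.round(3),sp
E
python3 - <<'E'
from h import *; from bench import telemetry
s=telemetry.observe(); print(R.from_rotvec(s["ee_rot"]).as_matrix().round(3))
print(togo(s,[.4805,.196,.20],np.radians(-116.3)))
print(togo(s,[.4805,.196,.20],np.radians(-89)))
E
```

```text
[[-0.941  0.337 -0.001]
 [ 0.337  0.941 -0.002]
 [ 0.    -0.002 -1.   ]]
(array([-38.627, -30.286,   9.178]), np.float64(6.602238706853569))
(array([-38.627, -30.286,   9.178]), np.float64(-20.697798064530275))
```

Emit:
{"api": "drive_tool", "payload": {"moves": [[[-4.4,-3.4,0.6,0],[-4.4,-3.4,0.6,0],[-4.4,-3.4,0.6,0],[-4.4,-3.4,0.6,0],[-4.4,-3.4,0.6,0],[-4.4,-3.4,0.6,0],[-4.4,-3.4,0.6,0],[-4.4,-3.4,0.6,0]]], "fingers": -1, "squeeze": 30}}

```text
t: 1.1
tool_pos: [0.4594, 0.2355, 0.2439]
ee_rot: [-0.537, -3.095, 0.0]
force: [0.6, -0.4, -0.1]
finger_gap: 0.0918
grasp_force: 0.0
```

Emit:
{"api": "drive_tool", "payload": {"moves": [[[-1.7,-1.5,1,3.3],[-1.7,-1.5,1,3.3],[0,0,1,0],[0,0,0,0],[0,0,0,0]]]}}

```text
t: 1.72
tool_pos: [0.4788, 0.1988, 0.2143]
ee_rot: [-0.71, -3.06, -0.001]
force: [0.4, -0.5, -0.7]
finger_gap: 0.0917
grasp_force: 0.0
```

```bash
python3 - <<'E'
from h import *; from bench import telemetry,viewer
s=telemetry.observe(); print(s["t"],s["tool_pos"],s["qpos"],s["force"])
c=viewer.capture("wrist"); np.savez("w1.npz",**c); cv2.imwrite("pics/w1.png",c["frame"][:,:,::-1])
for r in rects(blue(c),300):
    print(r); b=cv2.boxPoints(r); print(plane(c,b,.04).round(4).tolist(), plane(c,[r[0]],.04).round(4))
print(togo(s,[.4805,.196,.20],np.radians(-116.3)))
E
```

```text
1.725 [0.47884939 0.19877174 0.21430794] [-0.23826533  0.34429932 -0.24626442  1.95524492  0.10823286  0.85441562
  0.57321147] [ 0.44221355 -0.48100894 -0.66803509]
((320.0, 293.0), (24.0, 16.0), 90.0)
[[0.5515, 0.1531, 0.04], [0.5587, 0.1678, 0.04], [0.5838, 0.1557, 0.04], [0.5764, 0.1407, 0.04]] [[0.5674 0.1544 0.04  ]]
((319.9999694824219, 162.49996948242188), (180.99996948242188, 17.999996185302734), 90.0)
[[0.3744, 0.2404, 0.04], [0.3811, 0.2542, 0.04], [0.5313, 0.1821, 0.04], [0.5234, 0.166, 0.04]] [[0.4467 0.2135 0.04  ]]
(array([-0.271, -0.177,  1.431]), np.float64(0.18682868581549883))
```

View pics/w1.png

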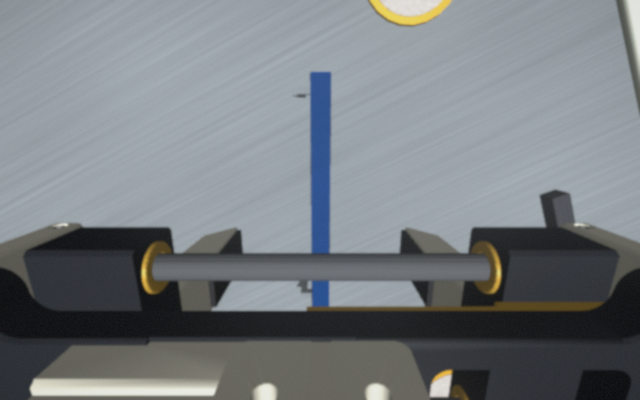

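The wrist view shows the rail straight up the middle (columns 311–330), between the open fingers. Its far end is at (320,72) and the tabs are on the left at (300,95) and (305,285). This agrees with the top view to within 1 mm, so I'm descending.

Emit:
{"api": "drive_tool", "payload": {"moves": [[[-0.3,-0.1,3,0.1],[0,0,4,0],[0,0,4,0],[0,0,2,0],[0,0,1.2,0],[0,0,0,0]]]}}

```text
t: 2.52
tool_pos: [0.4815, 0.1952, 0.072]
ee_rot: [-0.716, -3.058, 0.0]
force: [-0.0, -0.7, 0.4]
finger_gap: 0.0918
grasp_force: 0.0
```

Emit:
{"api": "drive_tool", "payload": {"moves": [[[0,0,0,0],[0,0,0,0],[0,0,0,0],[0,0,0,0],[0,0,0,0],[0,0,0,0]]], "fingers": 1, "squeeze": 40}}

```text
t: 3.28
tool_pos: [0.4818, 0.1947, 0.0722]
ee_rot: [-0.717, -3.059, -0.0]
force: [-0.5, -0.0, 0.4]
finger_gap: 0.036
grasp_force: 0.0
```

Emit:
{"api": "drive_tool", "payload": {"moves": [[[0,0,0,0],[0,0,0,0],[0,0,0,0],[0,0,0,0]]]}}

```text
t: 3.78
tool_pos: [0.482, 0.1952, 0.0723]
ee_rot: [0.717, 3.058, 0.001]
force: [0.9, 1.0, -1.6]
finger_gap: 0.0174
grasp_force: 40.0
```

Emit:
{"api": "drive_tool", "payload": {"moves": [[[0,0,-1,0],[0,0,-3,0],[0,0,-4,0],[0,0,-4,0],[0,0,-3,0],[0,0,0,0]]]}}

```text
t: 4.53
tool_pos: [0.4827, 0.1948, 0.2244]
ee_rot: [0.717, 3.055, 0.003]
force: [0.9, -0.6, -4.2]
finger_gap: 0.0176
grasp_force: 40.0
```

```bash
python3 - <<'E'
from h import *; from bench import telemetry,viewer
s=telemetry.observe(); print(s)
# goal: ~9cm in front of rack, bar parallel to world x
print(togo(s,[.576,.03,.25],np.radians(-89)))
E
```

```text
{'t': 4.525, 'qpos': array([-0.22462886,  0.33187876, -0.25092935,  1.94524022,  0.1068624 ,
        0.87285576,  0.57875182]), 'dq': array([-0.00477016,  0.05151707,  0.01037078,  0.04313594,  0.00714071,
       -0.03111624, -0.00782637]), 'joint_efforts': array([  0.06605163, -47.83715129,  -2.28249192, -25.99805295,
        -0.12304226,   0.54924695,   0.08246282]), 'tool_pos': array([0.48273064, 0.19478002, 0.22439013]), 'ee_rot': array([0.71714798, 3.05486356, 0.0031213 ]), 'force': array([ 0.8716366 , -0.55220288, -4.21813834]), 'wrist_torque': array([-0.03763761,  0.0013077 ,  0.04325377]), 'grasp_force': 39.9950909614563, 'finger_gap': 0.017578334414153247}
(array([-15.693, -10.599,  -2.541]), np.float64(-27.422738191782827))
```

Emit:
{"api": "drive_tool", "payload": {"moves": [[[-3.9,-2.6,-0.6,0],[-3.9,-2.6,-0.6,0],[-3.9,-2.6,-0.6,0],[-3.9,-2.6,-0.6,0],[0,0,0,-7],[0,0,0,-7],[0,0,0,-7],[0,0,0,-6.4]]]}}

```text
t: 5.52
tool_pos: [0.5736, 0.0317, 0.2435]
ee_rot: [0.033, -3.137, 0.001]
force: [0.7, -0.0, -4.9]
finger_gap: 0.0179
grasp_force: 40.0
```

Emit:
{"api": "drive_tool", "payload": {"moves": [[[0,0,0,0],[0,0,0,0]]]}}

```text
t: 5.78
tool_pos: [0.5745, 0.032, 0.2449]
ee_rot: [0.024, -3.139, 0.0]
force: [0.5, 0.5, -3.7]
finger_gap: 0.0176
grasp_force: 40.0
```

```bash
python3 - <<'E'
from h import *; from bench import telemetry,viewer
s=telemetry.observe(); print(s["t"],s["tool_pos"],s["ee_rot"],s["qpos"],s["force"])
ims=[]
for n in ("wrist","top","scene"):
    c=viewer.capture(n); np.savez(n+"2.npz",**c); ims.append(c["frame"][:,:,::-1])
z=lambda a,f:cv2.resize(a,None,fx=f,fy=f,interpolation=cv2.INTER_CUBIC)
o=np.zeros((600,800,3),np.uint8)
o[:250,:400]=z(ims[0],.625); t=z(ims[1][130:230,300:400],3.5); o[250:,:350]=t; q=z(ims[2][130:255,175:300],3.2)
o[:400,400:800]=q
cv2.imwrite("pics/m2.png",o)
E
```

```text
5.775 [0.57447486 0.03200351 0.24488247] [ 2.38738233e-02 -3.13907014e+00  2.06146081e-04] [ 0.11035831  0.40145548 -0.26795657  1.79084102  0.12567141  0.96834498
  1.37709743] [ 0.52319078  0.45599873 -3.72442731]
```

View pics/m2.png

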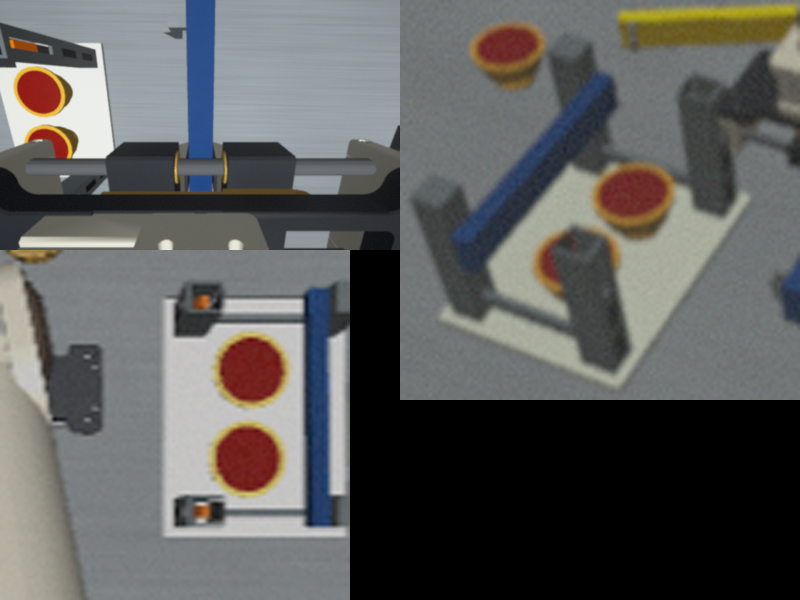

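The wrist view shows the right post (top left) with its orange latch, and the left post peeking out at lower left. The tab is at about (175,32) in the composite. I'll zoom the wrist picture.

```bash
python3 - <<'E'
from h import *
f=np.load("wrist2.npz")["frame"][:,:,::-1]
o=np.zeros((600,800,3),np.uint8)
z=lambda a,f:cv2.resize(a,None,fx=f,fy=f,interpolation=cv2.INTER_CUBIC)
o[:600,:500]=0
a=z(f[20:120,0:170],3); o[:300,:510]=a
b=z(f[260:320,80:200],3); o[300:480,:360]=b
d=z(f[20:80,250:350],2.8); o[300:468,380:660]=d
cv2.imwrite("pics/m3.png",o)
E
```

```text
(no output)
```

View pics/m3.png

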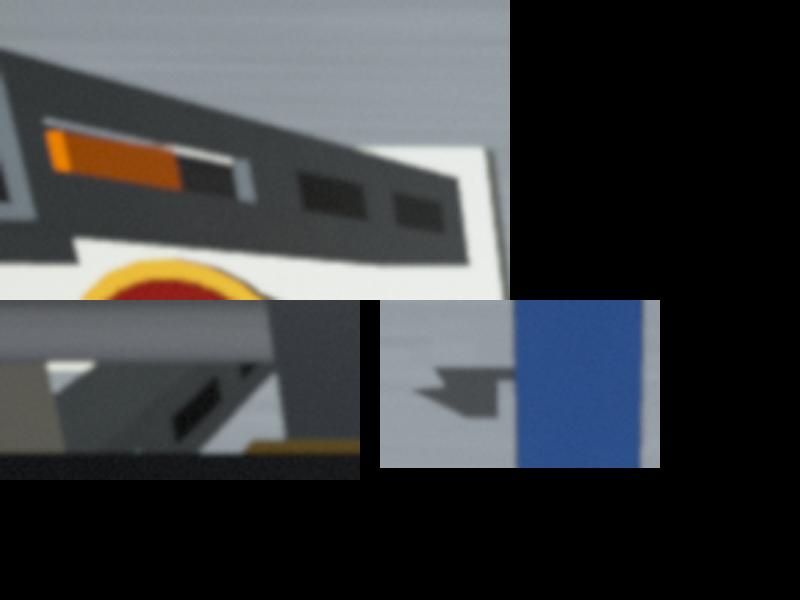

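```bash
python3 - <<'E'
from h import *
from bench import telemetry
s=telemetry.observe(); M=R.from_rotvec(s["ee_rot"]).as_matrix(); print(M.round(4).tolist())
c=np.load("wrist2.npz"); cam=-c["extrinsics"][:3,:3].T@c["extrinsics"][:3,3]; print("cam",cam)
print("slot z154",plane(c,[[14.3,60],[18.3,77.3]],.154).round(4).tolist())
print("slot z104",plane(c,[[83.3,73.3],[85,87.3]],.104).round(4).tolist())
print("post foot",plane(c,[[152.3,79.3],[155.7,108]],.008).round(4).tolist())
q=lambda x,y:[250+(x-380)/2.8,20+(y-300)/2.8]
zo=s["tool_pos"][2]-.0722
W=plane(c,[q(432,368),q(497,368),q(514,368),q(514,379),q(641,380)],zo+.038); print("tab",W.round(4).tolist())
W2=plane(c,[q(514,440),q(641,440)],zo+.04); print("bar edges",W2.round(4).tolist(), (M.T@(W2-s["tool_pos"]).T).T.round(4).tolist())
print("lip bottom",plane(c,[q(465,416),q(497,416)],zo+.004).round(4).tolist())
# bar direction in wrist image
m=blue(c)[20:240]; e=[]
for r in range(0,220,5):
    x=np.flatnonzero(m[r,250:400]); e.append((250+x.min()-.5,250+x.max()+.5,r+20))
e=np.array(e); L=plane(c,e[:,[0,2]],zo+.04);Rr=plane(c,e[:,[1,2]],zo+.04)
for P in(L,Rr): k=np.polyfit(P[:,0],P[:,1],1); print("bar yaw",np.degrees(np.arctan(k[0])), np.polyval(k,s["tool_pos"][0]))
# top view of posts & fitted rail w/out robot
t=np.load("top0.npz"); b=blue(t); b[:,:380]=0; b[:,402:]=0; b[:138]=0;b[212:]=0
for k,name in ((0,"left"),(1,"right")):
    pts=[]
    for r in range(146,205):
        x=np.flatnonzero(b[r]); pts.append((x.min()-.5 if k==0 else x.max()+.5,r))
    P=plane(t,pts,.12); f=np.polyfit(P[:,0],P[:,1],1); print("rack yaw",name,np.degrees(np.arctan(f[0])),np.polyval(f,.575))
E
```

```text
[[-0.9999, -0.0166, -0.0006], [-0.0166, 0.9999, -0.0001], [0.0006, -0.0001, -1.0]]
cam [0.50656793 0.0308903  0.33837085]
slot z154 [[0.4723, -0.1473, 0.154], [0.4816, -0.1472, 0.154]]
slot z104 [[0.4713, -0.1465, 0.104], [0.4811, -0.147, 0.104]]
post foot [[0.4615, -0.1475, 0.008], [0.4904, -0.1475, 0.008]]
tab [[0.4757, 0.0099, 0.2116], [0.4755, 0.019, 0.2116], [0.4755, 0.0214, 0.2116], [0.4769, 0.0214, 0.2116], [0.4767, 0.0393, 0.2116]]
bar edges [[0.4852, 0.0215, 0.2136], [0.4849, 0.0395, 0.2136]] [[0.09, -0.0092, 0.0323], [0.09, 0.0088, 0.0323]]
lip bottom [[0.4751, 0.01, 0.1776], [0.475, 0.0158, 0.1776]]
bar yaw 1.0271656302290244 0.023526024116589425
bar yaw 0.9973636671422599 0.040573282916514526
rack yaw left 0.6057944074406909 -0.26414627830764886
rack yaw right 0.9977253981951362 -0.28423085389512726
```

```bash
python3 - <<'E'
from h import *
for nm in("top0","top2"):
    t=np.load(nm+".npz"); g=cv2.cvtColor(t["frame"],cv2.COLOR_RGB2GRAY).astype(float)
    def edge(c0,c1,rows,z,l):
        pts=[]
        for r in rows:
            d=np.abs(np.diff(g[r,c0:c1])); pts.append((c0+.5+(d*np.arange(len(d))).sum()/d.sum(),r))
        P=plane(t,pts,z); f=np.polyfit(P[:,0],P[:,1],1); res=np.abs(P[:,1]-np.polyval(f,P[:,0])); k=res<np.median(res)*3
        f=np.polyfit(P[k,0],P[k,1],1); print(nm,l,np.degrees(np.arctan(f[0])),np.polyval(f,.575),res.max())
    edge(343,350,range(147,209),.008,"plate front")
    # can-free lateral edge rows
    pts=[]
    for col in range(352,386):
        d=np.abs(np.diff(g[207:216,col])); pts.append((col,207.5+(d*np.arange(len(d))).sum()/d.sum()))
    P=plane(t,pts,.008); f=np.polyfit(P[:,1],P[:,0],1); print("plate side",np.degrees(np.arctan(-f[0])),np.polyval(f,-.2))
E
```

```text
top0 plate front 0.25456901377912977 -0.1353914853773414 0.002646168027339718
plate side -3.6606869881672335 0.4566600315066644
top2 plate front 0.2896705007582539 -0.13541842409609844 0.002599434844084453
plate side -3.595233022362285 0.45669471528369865
```

Emit:
{"api": "drive_tool", "payload": {"moves": [[[0,-4,1.4,0],[0,-4,1.5,0],[0,-4,1.5,0],[-0.4,-1.7,1.5,0],[0,0,0,0],[0,0,0,0]]]}}

```text
t: 6.68
tool_pos: [0.5821, -0.1025, 0.1875]
ee_rot: [-0.03, 3.141, 0.002]
force: [0.3, 0.8, -4.8]
finger_gap: 0.018
grasp_force: 40.0
```

```bash
python3 - <<'E'
from h import *; from bench import telemetry,viewer
s=telemetry.observe(); print(s["t"],s["tool_pos"],s["ee_rot"],s["force"],s["wrist_torque"])
M=R.from_rotvec(s["ee_rot"]).as_matrix(); print(M[:,1])
c=viewer.capture("wrist"); np.savez("wrist3.npz",**c); f=c["frame"][:,:,::-1]
z=lambda a,f:cv2.resize(a,None,fx=f,fy=f,interpolation=cv2.INTER_CUBIC)
o=np.zeros((600,800,3),np.uint8)
o[:360,:720]=z(f[0:120,150:390],3)
o[365:590,:675]=z(f[240:315,150:375],3)
cv2.imwrite("pics/m4.png",o)
E
```

```text
6.675 [ 0.58209947 -0.10252672  0.18748335] [-3.04883721e-02  3.14104939e+00  2.32176511e-03] [ 0.2739546   0.84163094 -4.82787653] [ 0.09423776 -0.01153835 -0.03925794]
[-0.01941131  0.9998105   0.00147437]
```

View pics/m4.png

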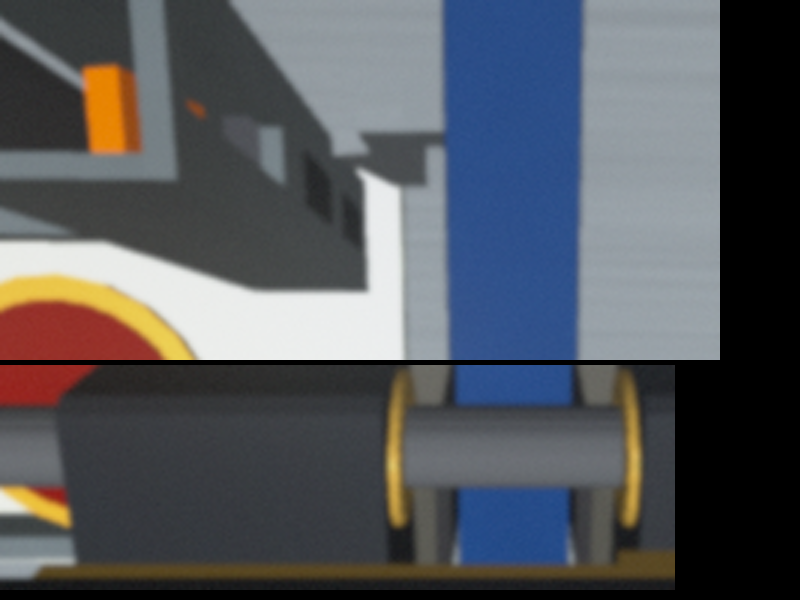

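```bash
python3 - <<'E'
from h import *
from bench import telemetry
s=telemetry.observe(); c=np.load("wrist3.npz"); zo=s["tool_pos"][2]-.0722; print("zo",zo)
q=lambda x,y:[150+x/3,y/3]
p=lambda n,l,z:print(n,plane(c,[q(*a) for a in l],z).round(4).tolist())
p("rim front inner corner (y-85)",[(177,180)],.16)
p("ledge corners (-105,-95)",[(283,127),(285,187)],.104)
p("foot front inner (-85)",[(368,291)],.008)
p("tab inner face top",[(369,132),(440,132)],zo+.038)
p("lip bottom inner",[(400,186),(427,186)],zo+.004)
p("lip top outer/tip?",[(330,135),(335,155)],zo+.038)
p("bar L/R",[(445,100),(581,100)],zo+.04)
p("plate front",[(405,300)],.008)
E
```

```text
zo 0.11558881402868636
rim front inner corner (y-85) [[0.4908, -0.1467, 0.16]]
ledge corners (-105,-95) [[0.4708, -0.1465, 0.104], [0.4809, -0.1465, 0.104]]
foot front inner (-85) [[0.4906, -0.1465, 0.008]]
tab inner face top [[0.4833, -0.1233, 0.1536], [0.4831, -0.1139, 0.1536]]
lip bottom inner [[0.4832, -0.1234, 0.1196], [0.4831, -0.1188, 0.1196]]
lip top outer/tip? [[0.4837, -0.1284, 0.1536], [0.4861, -0.1278, 0.1536]]
bar L/R [[0.4798, -0.1131, 0.1556], [0.4794, -0.0957, 0.1556]]
plate front [[0.4929, -0.1356, 0.008]]
```

Measured against the rack: slot centre x 0.4758, front face y −0.1465, tab x 0.4802. The rail needs −4.4 mm in x and 2.3 mm down, then 33 mm forward.

Emit:
{"api": "drive_tool", "payload": {"moves": [[[0.45,0,0.24,0.5],[0,0,0,0],[0,0,0,0],[0,0,0,0]]]}}

```text
t: 7.22
tool_pos: [0.5773, -0.1047, 0.185]
ee_rot: [-0.014, 3.141, -0.0]
force: [-0.2, -0.5, -3.4]
finger_gap: 0.018
grasp_force: 40.0
```

```bash
python3 - <<'E'
from h import *; from bench import telemetry,viewer
s=telemetry.observe(); print(s["t"],s["tool_pos"],s["force"],s["wrist_torque"],R.from_rotvec(s["ee_rot"]).as_matrix()[:,1])
E
```

```text
7.225 [ 0.57733937 -0.10474102  0.18501378] [-0.17116259 -0.49306774 -3.44937279] [ 0.05765021 -0.00307252  0.01410014] [-8.87574834e-03  9.99960608e-01 -6.58426282e-05]
```

Emit:
{"api": "drive_tool", "payload": {"moves": [[[0,-0.5,0,0],[0,-0.6,0,0],[0,-0.6,0,0],[0,-0.5,0,0],[0,0,0,0],[0,0,0,0]]]}}

```text
t: 7.98
tool_pos: [0.5774, -0.1266, 0.1848]
ee_rot: [0.014, -3.142, -0.0]
force: [-0.4, 1.4, -4.4]
finger_gap: 0.0183
grasp_force: 40.0
```

Emit:
{"api": "drive_tool", "payload": {"moves": [[[0,-0.3,0,0],[0,-0.3,0,0],[0,-0.1,0,0],[0,0,0,0],[0,0,0,0]]]}}

```text
t: 8.6
tool_pos: [0.5774, -0.1337, 0.1848]
ee_rot: [0.014, -3.142, -0.0]
force: [0.1, 0.2, -3.8]
finger_gap: 0.0178
grasp_force: 40.0
```

```bash
python3 - <<'E'
from h import *; from bench import telemetry,viewer
s=telemetry.observe(); print(s["t"],s["tool_pos"],s["force"],s["wrist_torque"],R.from_rotvec(s["ee_rot"]).as_matrix()[:,1])
c=viewer.capture("wrist"); np.savez("wrist4.npz",**c); f=c["frame"][:,:,::-1]
t=viewer.capture("scene")["frame"][:,:,::-1]
z=lambda a,f:cv2.resize(a,None,fx=f,fy=f,interpolation=cv2.INTER_CUBIC)
o=np.zeros((600,800,3),np.uint8)
o[:300,:480]=z(f[0:100,200:360],3)
o[:300,490:790]=z(t[150:250,170:270],3)
cv2.imwrite("pics/m5.png",o[:300])
E
```

```text
8.6 [ 0.57741317 -0.13366698  0.18479016] [ 0.10693851  0.16923373 -3.77667792] [ 0.05799297 -0.0192053   0.02550761] [-8.83239548e-03  9.99960983e-01  1.45137807e-04]
```

View pics/m5.png

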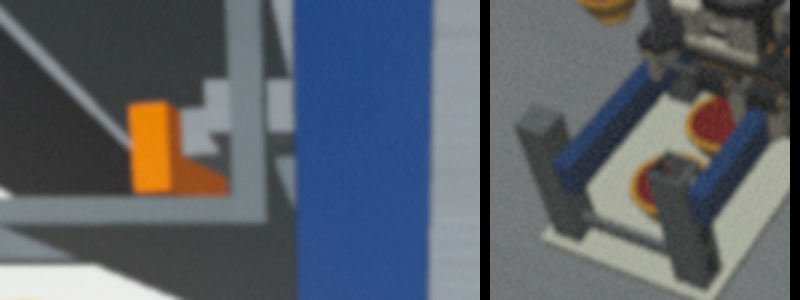

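The right tab has passed through the slot: the lip is visible behind the front wall at (205–230, 80–155), facing the orange latch. There is no contact force yet. I'll close the last 3 mm.

Emit:
{"api": "drive_tool", "payload": {"moves": [[[0,-0.15,0,0],[0,0,0,0],[0,-0.1,0,0],[0,0,0,0],[0,0,0,0]]]}}

```text
t: 9.32
tool_pos: [0.5774, -0.1363, 0.1848]
ee_rot: [0.014, -3.142, -0.0]
force: [-0.3, -0.9, -4.1]
finger_gap: 0.0178
grasp_force: 40.0
```

Emit:
{"api": "drive_tool", "payload": {"moves": [[[0,-0.1,0,0],[0,0,0,0],[0,0,0,0]]]}}

```text
t: 9.7
tool_pos: [0.5775, -0.1366, 0.1848]
ee_rot: [0.015, -3.141, -0.001]
force: [-0.6, 2.7, -2.5]
finger_gap: 0.0181
grasp_force: 40.0
```

Contact came exactly where predicted (y −0.1366, 2.7 N). I'll back off slightly and start pushing down.

Emit:
{"api": "drive_tool", "payload": {"moves": [[[0,0.1,0,0],[0,0,0.2,0],[0,0,0.2,0],[0,0,0.2,0],[0,0,0,0]]], "squeeze": 60}}

```text
t: 10.32
tool_pos: [0.5773, -0.1363, 0.1785]
ee_rot: [0.014, -3.141, -0.0]
force: [0.6, 0.5, -3.9]
finger_gap: 0.0178
grasp_force: 60.0
```

Emit:
{"api": "drive_tool", "payload": {"moves": [[[0,0,0.2,0],[0,0,0.2,0],[0,0,0,0]]]}}

```text
t: 10.7
tool_pos: [0.5778, -0.1355, 0.1748]
ee_rot: [-0.015, 3.141, 0.001]
force: [0.8, 1.8, -3.1]
finger_gap: 0.0174
grasp_force: 60.0
```

Emit:
{"api": "drive_tool", "payload": {"moves": [[[0,0,0.2,0],[0,0,0.2,0],[0,0,0,0]]]}}

```text
t: 11.08
tool_pos: [0.5781, -0.1352, 0.1712]
ee_rot: [-0.015, 3.14, 0.001]
force: [0.6, 5.1, 1.2]
finger_gap: 0.0178
grasp_force: 60.0
```

Emit:
{"api": "drive_tool", "payload": {"moves": [[[0,0,0.15,0],[0,0,0.15,0],[0,0,0,0]]]}}

```text
t: 11.45
tool_pos: [0.5782, -0.1352, 0.1684]
ee_rot: [-0.015, 3.14, 0.001]
force: [0.3, 5.5, 1.7]
finger_gap: 0.0176
grasp_force: 60.0
```

Emit:
{"api": "drive_tool", "payload": {"moves": [[[0,0,0.15,0],[0,0,0.15,0],[0,0,0,0]]]}}

```text
t: 11.82
tool_pos: [0.5784, -0.1351, 0.1656]
ee_rot: [-0.016, 3.14, 0.001]
force: [0.1, 4.9, 2.4]
finger_gap: 0.0177
grasp_force: 60.0
```

Emit:
{"api": "drive_tool", "payload": {"moves": [[[0,0,0.15,0],[0,0,0.15,0],[0,0,0,0]]]}}

```text
t: 12.2
tool_pos: [0.5785, -0.1351, 0.1627]
ee_rot: [-0.016, 3.139, 0.001]
force: [0.6, 4.7, 3.0]
finger_gap: 0.0178
grasp_force: 60.0
```

Emit:
{"api": "drive_tool", "payload": {"moves": [[[0,0,0.15,0],[0,0,0.15,0],[0,0,0,0]]]}}

```text
t: 12.58
tool_pos: [0.5786, -0.1351, 0.1597]
ee_rot: [-0.016, 3.139, 0.001]
force: [0.8, 5.5, 2.5]
finger_gap: 0.0177
grasp_force: 60.0
```

Emit:
{"api": "drive_tool", "payload": {"moves": [[[0,0,0.1,0],[0,0,0.1,0],[0,0,0,0]]]}}

```text
t: 12.95
tool_pos: [0.5772, -0.1366, 0.1563]
ee_rot: [0.013, -3.141, 0.0]
force: [0.1, 1.7, -4.5]
finger_gap: 0.0178
grasp_force: 60.0
```

Both latches seem to have snapped at about z 0.157, where the resistance vanished. I'll feel for the stop.

Emit:
{"api": "drive_tool", "payload": {"moves": [[[0,0,0.05,0],[0,0,0.05,0],[0,0,0,0]]]}}

```text
t: 13.32
tool_pos: [0.5771, -0.1366, 0.1558]
ee_rot: [0.013, -3.141, 0.0]
force: [-0.4, 1.4, 0.5]
finger_gap: 0.0178
grasp_force: 60.0
```

Emit:
{"api": "drive_tool", "payload": {"moves": [[[0,0,0.05,0],[0,0,0.05,0],[0,0,0,0]]]}}

```text
t: 13.7
tool_pos: [0.5772, -0.1366, 0.1558]
ee_rot: [0.014, -3.141, 0.001]
force: [-4.7, 2.1, 7.3]
finger_gap: 0.0181
grasp_force: 60.0
```

Emit:
{"api": "drive_tool", "payload": {"moves": [[[0,0,0.05,0],[0,0,0,0],[0,0,0,0]]]}}

```text
t: 14.08
tool_pos: [0.5773, -0.1365, 0.1557]
ee_rot: [0.014, -3.141, 0.001]
force: [-6.1, 1.9, 10.1]
finger_gap: 0.0177
grasp_force: 60.0
```

```bash
python3 - <<'E'
from h import *; from bench import telemetry,viewer
s=telemetry.observe(); print(s["t"],s["tool_pos"],s["force"],s["wrist_torque"])
c=viewer.capture("wrist"); np.savez("wrist5.npz",**c); f=c["frame"][:,:,::-1]
t=viewer.capture("top"); np.savez("top5.npz",**t);t=t["frame"][:,:,::-1]
z=lambda a,f:cv2.resize(a,None,fx=f,fy=f,interpolation=cv2.INTER_CUBIC)
o=np.zeros((500,800,3),np.uint8)
o[:300,:480]=z(f[0:100,200:360],3)
o[:500,490:790]=z(t[130:220,340:394],5.555)[:500,:300]
cv2.imwrite("pics/m6.png",o)
E
```

```text
14.075 [ 0.57725393 -0.13652009  0.15570765] [-6.08679556  1.88720094 10.1185349 ] [0.28111649 1.17742067 0.10033822]
```

View pics/m6.png

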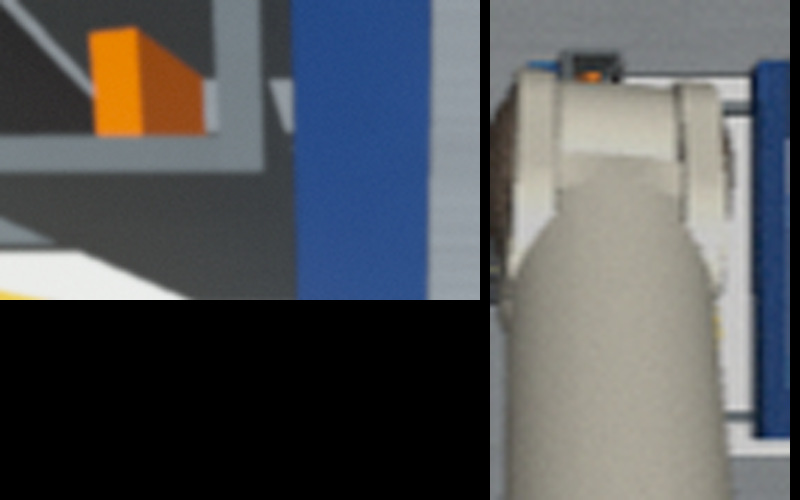

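The right latch is seated over the tab. The top view shows the left latch at its original spot, so it is out. The torque shows the load is mainly on the right end, so after letting go I'll check that the rail is level.

Emit:
{"api": "drive_tool", "payload": {"moves": [[[0,0,-0.1,0],[0,0,0,0],[0,0,0,0],[0,0,0,0]]]}}

```text
t: 14.68
tool_pos: [0.5772, -0.1366, 0.1558]
ee_rot: [0.013, -3.141, 0.001]
force: [-4.9, 1.8, 7.2]
finger_gap: 0.0176
grasp_force: 60.0
```

Emit:
{"api": "drive_tool", "payload": {"moves": [[[0,0,0,0],[0,0,0,0],[0,0,0,0],[0,0,0,0]]], "fingers": -0.4}}

```text
t: 15.18
tool_pos: [0.5776, -0.1365, 0.1552]
ee_rot: [-0.013, 3.141, -0.0]
force: [0.5, 0.0, 0.2]
finger_gap: 0.0531
grasp_force: 0.0
```

Emit:
{"api": "drive_tool", "payload": {"moves": [[[0,0,-2,0],[0,0,-3,0],[0,0,-4,0],[0,0,-4,0],[0,4,0,0],[0,5,0,0],[0,5,0,0],[0,0,0,0]]]}}

```text
t: 16.18
tool_pos: [0.5762, 0.0099, 0.2872]
ee_rot: [-0.027, 3.139, 0.004]
force: [1.1, -0.8, -0.4]
finger_gap: 0.0641
grasp_force: 0.0
```

```bash
python3 - <<'E'
from h import *; from bench import telemetry,viewer
s=telemetry.observe(); print(s["t"],s["tool_pos"],s["force"])
z=lambda a,f:cv2.resize(a,None,fx=f,fy=f,interpolation=cv2.INTER_CUBIC)
I={}
for n in("scene","top","wrist"):
    c=viewer.capture(n); np.savez(n+"6.npz",**c); I[n]=c["frame"][:,:,::-1]
o=np.zeros((600,800,3),np.uint8)
o[:500,:500]=z(I["scene"][135:260,175:300],4)
o[:600,505:800]=z(I["top"][133:218,343:385],7.05)[:600,:295]
cv2.imwrite("pics/m7.png",o)
E
```

```text
16.175 [0.57624047 0.00986231 0.28724158] [ 1.07047119 -0.84444251 -0.40479275]Traceback (most recent call last):
  File "<stdin>", line 9, in <module>
ValueError: could not broadcast input array from shape (599,295,3) into shape (600,295,3)
```

```bash
python3 - <<'E'
from h import *
z=lambda a,w,h:cv2.resize(a,(w,h),interpolation=cv2.INTER_CUBIC)
I={n:np.load(n+"6.npz")["frame"][:,:,::-1] for n in("scene","top","wrist")}
o=np.zeros((600,800,3),np.uint8)
o[:375,:375]=z(I["scene"][145:252,185:292],375,375)
o[:600,505:800]=z(I["top"][133:218,343:385],295,600)
o[380:600,:500]=z(I["wrist"][0:220,0:500],500,220)
cv2.imwrite("pics/m7.png",o)
# bar top edge ends in scene, blue mask loose rail
c=np.load("scene6.npz"); 
for r in rects(blue(c),60):
    if 150<r[0][0]<320 and r[0][1]>130: print("scene",r,cv2.boxPoints(r).tolist())
t=np.load("top6.npz")
for r in rects(blue(t),60):
    if 330<r[0][0]<420 and r[0][1]<230: print("top",r,plane(t,cv2.boxPoints(r),.1236).round(4).tolist())
h=cv2.cvtColor(t["frame"],cv2.COLOR_RGB2HSV); h0=cv2.cvtColor(np.load("top0.npz")["frame"],cv2.COLOR_RGB2HSV)
for H in(h0,h):
  for r0 in(139,199):
    m=cv2.inRange(H,(5,150,120),(20,255,255))[r0:r0+10,352:363]; y,x=np.nonzero(m); print("latch",len(x),352+x.mean(),r0+y.mean())
E
```

```text
scene ((260.7200012207031, 195.53997802734375), (6.5999979972839355, 69.99999237060547), 36.869895935058594) [[237.0800018310547, 221.5599822998047], [279.08001708984375, 165.5599822998047], [284.3599853515625, 169.5199737548828], [242.3599853515625, 225.5199737548828]]
scene ((216.0022735595703, 180.04751586914062), (7.197598457336426, 69.48709106445312), 42.27368927001953) [[189.9683380126953, 203.33485412597656], [236.7104034423828, 151.91856384277344], [242.0362091064453, 156.7601776123047], [195.2941436767578, 208.1764678955078]]
top ((390.4834899902344, 174.50863647460938), (67.0906753540039, 6.149145603179932), 89.04515838623047) [[0.6907, -0.2613, 0.1236], [0.6912, -0.2819, 0.1236], [0.4662, -0.2861, 0.1236], [0.4656, -0.2656, 0.1236]]
top ((348.4999694824219, 174.49996948242188), (66.99998474121094, 4.999999046325684), 90.0) [[0.6893, -0.1241, 0.1236], [0.6895, -0.1409, 0.1236], [0.4646, -0.1424, 0.1236], [0.4644, -0.1257, 0.1236]]
latch 12 357.3333333333333 144.33333333333334
latch 12 357.5 204.0
latch 9 357.6666666666667 144.0
latch 11 357.6363636363636 203.9090909090909
```

View pics/m7.png

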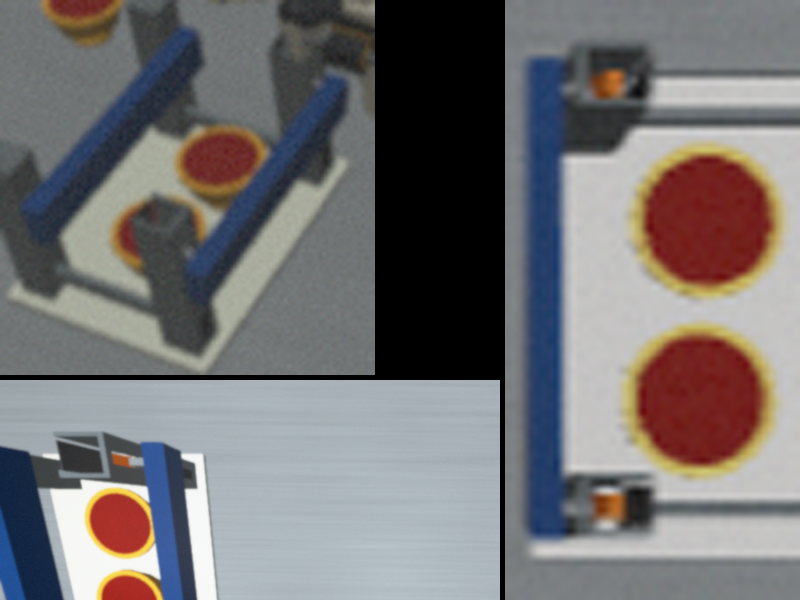

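Top view: the bar sits flush against both posts (front face within 0.5 px at both ends) and both latches are out. One end could still be a fraction high, so I'll check seating by feel, touching the bar's top with closed fingers near the left end and then the right.

Emit:
{"api": "drive_tool", "payload": {"moves": [[[-1.6,-3.6,0,0],[-1.6,-3.6,0,0],[-1.6,-3.6,0,0],[-1,-3.8,0,0],[0,0,0,0.5],[0,0,0,0],[0,0,0,0],[0,0,0,0]]], "fingers": 1, "squeeze": 20}}

```text
t: 17.32
tool_pos: [0.6355, -0.1407, 0.2855]
ee_rot: [-0.003, 3.141, 0.0]
force: [0.0, -0.4, 0.4]
finger_gap: 0.0006
grasp_force: 0.0
```

Emit:
{"api": "drive_tool", "payload": {"moves": [[[0,0,3,0],[0,0,3,0],[0,0,2,0],[0,0,0.5,0],[0,0,0,0],[0,0,0,0]]]}}

```text
t: 18.08
tool_pos: [0.6363, -0.1419, 0.2016]
ee_rot: [-0.0, 3.139, -0.001]
force: [-0.4, 0.0, -0.4]
finger_gap: 0.0005
grasp_force: 0.0
```

Emit:
{"api": "drive_tool", "payload": {"moves": [[[0,0.5,0.4,0],[0,0,0.4,0],[0,0,0.2,0],[0,0,0,0]]]}}

```text
t: 18.58
tool_pos: [0.6353, -0.1369, 0.19]
ee_rot: [0.0, -3.141, -0.0]
force: [-0.0, 0.4, 0.4]
finger_gap: 0.0004
grasp_force: 0.0
```

Emit:
{"api": "drive_tool", "payload": {"moves": [[[0,0,0.1,0],[0,0,0,0],[0,0,0,0]]]}}

```text
t: 18.95
tool_pos: [0.6355, -0.1368, 0.1894]
ee_rot: [-0.0, 3.141, 0.0]
force: [-0.1, 0.1, -0.3]
finger_gap: 0.0006
grasp_force: 0.0
```

Emit:
{"api": "drive_tool", "payload": {"moves": [[[0,0,0.1,0],[0,0,0,0],[0,0,0,0]]]}}

```text
t: 19.32
tool_pos: [0.6357, -0.1368, 0.1885]
ee_rot: [-0.0, 3.141, -0.0]
force: [-0.4, -0.3, 1.4]
finger_gap: 0.0002
grasp_force: 0.9
```

Emit:
{"api": "drive_tool", "payload": {"moves": [[[0,0,0.05,0],[0,0,0,0],[0,0,0,0]]]}}

```text
t: 19.7
tool_pos: [0.6357, -0.1367, 0.1883]
ee_rot: [-0.0, 3.141, -0.0]
force: [-0.8, 1.3, 6.0]
finger_gap: 0.0003
grasp_force: 2.7
```

Emit:
{"api": "drive_tool", "payload": {"moves": [[[0,0,0.05,0],[0,0,0,0],[0,0,0,0]]]}}

```text
t: 20.08
tool_pos: [0.6357, -0.1367, 0.1882]
ee_rot: [-0.0, 3.141, -0.0]
force: [-2.3, 0.5, 8.0]
finger_gap: 0.0007
grasp_force: 3.8
```

Emit:
{"api": "drive_tool", "payload": {"moves": [[[0,0,0.05,0],[0,0,0,0],[0,0,0,0]]]}}

```text
t: 20.45
tool_pos: [0.6357, -0.1366, 0.1881]
ee_rot: [-0.0, 3.141, -0.0]
force: [-2.5, 1.4, 10.7]
finger_gap: 0.0004
grasp_force: 5.0
```

The left side is hard at z 0.1882. Now the right side for comparison.

Emit:
{"api": "drive_tool", "payload": {"moves": [[[0,0,-0.7,0],[3.8,0,0,0],[3.9,0,0,0],[3.8,0,0,0],[0,0,0,0],[0,0,0.3,0],[0,0,0,0]]]}}

```text
t: 21.32
tool_pos: [0.5216, -0.1366, 0.1906]
ee_rot: [-0.001, 3.141, 0.0]
force: [0.5, -0.3, -0.3]
finger_gap: 0.0003
grasp_force: 0.0
```

Emit:
{"api": "drive_tool", "payload": {"moves": [[[0,0,0.15,0],[0,0,0,0],[0,0,0,0]]]}}

```text
t: 21.7
tool_pos: [0.5206, -0.1367, 0.1892]
ee_rot: [0.0, -3.141, -0.0]
force: [-0.7, 0.3, -0.4]
finger_gap: 0.0006
grasp_force: 0.0
```

Emit:
{"api": "drive_tool", "payload": {"moves": [[[0,0,0.1,0],[0,0,0,0],[0,0,0,0]]]}}

```text
t: 22.08
tool_pos: [0.5206, -0.1368, 0.1884]
ee_rot: [-0.0, 3.141, -0.0]
force: [-0.5, 0.0, -0.1]
finger_gap: 0.0001
grasp_force: 0.2
```

Emit:
{"api": "drive_tool", "payload": {"moves": [[[0,0,0.06,0],[0,0,0,0],[0,0,0,0]]]}}

```text
t: 22.45
tool_pos: [0.5206, -0.1367, 0.1882]
ee_rot: [-0.0, 3.141, -0.0]
force: [-0.7, 0.4, 5.7]
finger_gap: 0.0004
grasp_force: 2.8
```

Emit:
{"api": "drive_tool", "payload": {"moves": [[[0,0,0.06,0],[0,0,0,0],[0,0,0,0]]]}}

```text
t: 22.82
tool_pos: [0.5206, -0.1366, 0.188]
ee_rot: [-0.0, 3.141, -0.0]
force: [-3.3, 0.8, 9.4]
finger_gap: 0.0004
grasp_force: 4.7
```

Both sides are equally hard at the same height (0.1882 m), so the rail is level and on its stop. Retreating.

Emit:
{"api": "drive_tool", "payload": {"moves": [[[0,0,-1,0],[0,0,-3,0],[0,0,-4,0],[0,0,-4,0],[0,4,0,0],[0,5,0,0],[0,0,0,0],[0,0,0,0]]]}}

```text
t: 23.82
tool_pos: [0.5204, -0.0471, 0.3072]
ee_rot: [0.001, -3.142, 0.001]
force: [-0.3, -0.7, -0.7]
finger_gap: 0.0005
grasp_force: 0.0
```

```bash
python3 - <<'E'
from h import *; from bench import telemetry,viewer,order
s=telemetry.observe(); print(s["t"],s["tool_pos"],s["force"])
t=viewer.capture("top")
for r in rects(blue(t),60):
    if 330<r[0][0]<420 and r[0][1]<230: print("top",r)
print(order.close_job())
E
```

```text
23.825 [ 0.52041741 -0.04712494  0.3071804 ] [-0.29946005 -0.66924376 -0.70188411]
top ((390.4834899902344, 174.50863647460938), (67.0906753540039, 6.149145603179932), 89.04515838623047)
top ((348.5, 153.0), (24.0, 5.0), 90.0)
the job is handed in; nothing more can be done
None
```

The blue rail is hooked into both front posts, latched, level and on its stop; I let go of it and handed the job in at 23.8 s, with push readings never above about 11 N.

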